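# Roll the sample jar up to the stop and start the timer

### The arm

A 7-joint arm with a two-finger parallel gripper is mounted at the origin on the work surface. World frame = base frame: x ahead of the robot, y to its left, z up, the work surface at z = 0. Lengths are in m, angles in rad, forces in N, time in s.
With the tool pointing down it reaches from about 0.425 to 0.925 m from the base axis. Payload 6.8 kg.
Tool frame: the origin (TCP) lies midway between the tips of the shut fingers; the grasp point (between the pads) lies 19 mm behind it; z points along the fingers, y is the line along which they close (so a half turn about z gives the same grasp; the last joint's range is limited). The gripper opens to 85 mm and grips with 20 to 120 N. Pads are 22 mm wide; open, the fingers measure 114 mm over their backs; the gripper's body (76 mm by 85 mm) begins 54 mm behind the grasp point. The pads swing forward as they close: fully open they stand 13 mm farther back than shut.
Start: joints at [-1.268, 0.477, 0.022, 1.555, -0.011, 1.109, -0.083], TCP at [0.27, 0.619, 0.231] pointing down, gripper open.
Joint ranges: [-2.96, 2.96], [-0.34, 2.1], [-1.41, 1.46], [0.24, 2.44], [-1.37, 4.51], [0.17, 1.92], [-2.96, 2.96]. Speed limits (rad/s): [2.39, 2.39, 3.14, 3.14, 3.14, 3.14, 3.14].

### API

Orientations are given as a rotation vector (axis times angle).
In Python, from bench import get_obs, grab_frame, camera_params, r gives the robot as it stands.
- The arm moves only by the shell command python3 -m jog 'ROWS' [FORCE]. ROWS is JSON, a list of rows, each an object of numbers: "rx", "ry", "rz": the turn, a rotation vector about the world's x, y, z scaled (see below); "x", "y", "z": the shift along the world's x, y, z scaled (see below); "jaw": the opening, from -1 (shut) to 1 (fully open). In form: [{"rx": .., "ry": .., "rz": .., "x": .., "y": .., "z": .., "jaw": ..}, ...]. A call has 1 to 8 rows; each row shifts and turns the commanded pose from where the row before left it; what a row does not reach is not made up. The controller multiplies each number of a shift by 60 mm and each number of a turn by 10 degrees. A row lasts 1/8 s, in which the tool goes at most 62.5 mm and 10.7 degrees, less where a joint would pass 70% of its speed; a pose out of reach is approached as far as the arm can. A call with a number of a shift or a turn outside -1 to 1 is refused whole. A call with a gripper value outside its range is refused whole. The fingers move at their own pace and stop on an object; FORCE is the grip in N (left out, the last holds). Time passes only in rows, so rows that do not move let the fingers close. It gives the time, the measured TCP pose, the force, the opening and the grip force at its end, in the units of the state.
- get_obs(): the state, without advancing time (a new reading comes with each control period).
- grab_frame(name): name is "scene" or "top"; returns the picture (480x640x3 uint8, red, green, blue); there is no depth.
- camera_params(name): a dict with "fx", "fy", "cx", "cy" (pixels), "R" (3x3) and "t" (3): a world point X has camera coordinates R X + t. Camera axes: x right, y down, z forward; pixel columns grow to the right and rows downward; lengths in m; the calibration is good to about 2 mm. A picture is of the moment at which its call begins. camera_params takes no time and is no camera call.
- r.hand_in(): hands the job in; it is judged then, once.
The state is a dict: "clock": time; "joints": joint angles; "qvel": joint speeds; "tau": joint torques, N m; "tcp_pos": TCP position; "orientation": TCP orientation; "contact_force": force on the tool from outside, world axes, zero at the start; "moment": the same for the moment, N m; "grip_width": finger opening in m; "gripper_force": force on a finger pad.
Only numpy, scipy, OpenCV 4.12 (cv2) and the standard library are available. Lean on these libraries where they do the work, as an engineer would, in place of code of your own. Each camera call takes 0.05 s, during which the arm holds its last target. There are 200 camera calls.

### The job

With the fingertips, gently roll the sample jar lying at the bottom of the sloped metal chute up the slope and over its crest, so that it lies in the hollow against the end stop and does not roll back; do not grip it, lift it or jam it hard. Then press the button of the timer fully down and let it go. Leave the spare jar, the cassettes and the pen where they are.

Things in the scene. Friction and masses are not known exactly. Their poses are not given: they have to be found in the camera images.
- jar: white screw-cap sample jar with a grey cap, a cylinder 48 mm in diameter and 66 mm long, about 90 g, lying on its side across the chute at its low end, resting against the lip. Origin at its centre (24 mm from the round surface); its y axis is the cylinder's axis (level, across the chute). It turns as it rolls, so its x and z axes mean nothing
- track: the chute's straight sloped floor (fixed, aluminium), rising 9 degrees. Origin on the floor's surface at its low end, mid-width, 24 mm above the table; x points uphill along the floor, y across, z square out of the floor. It is 180 mm long up to the crest; the channel is 76 mm wide inside. Resting on it, the jar's centre is 24 mm above the floor; at the start it lies at x = 17 mm
- chute: the whole fixed chute; origin at table height near mid-length; x level, in the uphill direction, z up. Side walls 6 mm thick stand 14 mm above the sloped floor. A lip 4 mm thick, 7 mm high above the floor, closes the low end, open above. Its plywood base plate is 110 mm wide, 10 mm high, and reaches 15 mm past the low end of the floor
- crest (a point): the crest of the chute (fixed): the top end of the sloped floor, mid-width, on the surface, 52 mm above the table. Past it the floor falls 10 degrees for 56 mm towards the stop, forming a hollow; a jar whose centre has passed the crest rolls on to the stop by itself
- seat (a point): where the jar's centre lies when it rests in the hollow against the end stop (fixed point), 71 mm above the table and 31 mm beyond the crest horizontally. The stop is an upright plate 24 mm beyond this point, its top 77 mm above the table; the hollow has side walls about 14 mm high
- start (a joint): travel of the timer's push button: 0 up, 0.006 m fully down; it springs back when let go. Fully down takes about 4 N
- start_top (a point): centre of the top of the timer's round white button, 30 mm across, 50 mm above the table, pressed straight down. It stands 10 mm above a black collar 46 mm across on the timer, a grey box 75 x 95 x 28 mm fixed to the table. The timer stands to the left or to the right of the chute, the spare jar on the other side
- spare: a second, identical jar standing upright on the table, cap up; origin at the centre of its underside. Not part of the job
- cassette_a: white test cassette 70 x 20 x 6 mm lying on the table; origin at the centre of its underside. Not part of the job
- cassette_b: another white test cassette 70 x 20 x 6 mm lying on the table; origin at the centre of its underside. Not part of the job
- pen: marker pen 130 mm long, 13 mm thick, lying on the table beyond the chute; origin under its middle, y along it. Not part of the job
Not all that is in view belongs to the job. What is shaped like the jar but orange is not meant.

How it is judged:
On the way, in this order (a step that is already met when the one before it is completed fails the run):
1. the jar lies in the hollow against the stop, with its centre within 8 mm of the seat point, at rest (distance between jar and seat below 0.008 m and linear speed of jar below 0.02 m/s), for 0.5 s.
2. the timer's button is pressed fully down (value of joint start above 0.005 m), for 0.05 s.
At the end, for the whole second after the job is handed in: the jar lies in the hollow against the stop, centre within 8 mm of the seat point, at rest (below 20 mm/s), and the timer's button is up again (less than 1.5 mm down) after having been pressed at least 5 mm (all of step 1 and value of joint start below 0.0015 m); the robot touches nothing.
It fails at once if the jar is lifted: its centre more than 34 mm above the sloped floor (10 mm clear of it) (z of jar in the frame of track above 0.034 m).
It fails at once if the jar is up-ended (its axis within 60 degrees of vertical) (angle between jar's own y axis and vertical below 1.05 rad or angle between jar's own y axis and vertical above 2.09 rad).
It fails at once if the jar is squeezed or jammed with more than 25 N (contact force between the fingers and jar above 25 N).
It fails at once if the timer is started before the jar is in the hollow (value of joint start above 0.003 m and distance between jar and seat above 0.02 m).
It fails at once if a bystander is moved by more than 30 mm (distance of any of spare, cassette_a, cassette_b, pen from where it was at the start of the episode above 0.03 m).
It also fails if it takes over 48 s, if anything falls off the work surface, if the arm or the gripper's body presses on something with over 40 N, if the wrist force passes 120 N, or if a joint passes its speed limit or range.

## Working session

There is one attempt and no reset: what is moved stays moved. The work goes in short steps, Python scripts to look and compute and a shell command to move; the robot and the scene stay as the last step left them, time stands still between calls to the robot, and variables do not carry over. Pictures are saved under pics/ and viewed, at most 10 in all, crops included, and the job is handed in when it is done.

```bash
mkdir -p pics
python3 - <<'E'
from bench import *
import cv2
for n in("scene","top"):
    cv2.imwrite(f"pics/{n}0.png",grab_frame(n)[:,:,::-1]); print(camera_params(n))
o=get_obs();print(o["clock"],o["tcp_pos"],o["orientation"],o["contact_force"],o["grip_width"])
E
```

```text
{'fx': 560.1206108095786, 'fy': 560.1206108095786, 'cx': 313.990044428722, 'cy': 239.18065933980895, 'R': array([[ 0.68915285,  0.72461479, -0.00132647],
       [ 0.60471803, -0.57613035, -0.54989993],
       [-0.39922984,  0.37816296, -0.8352295 ]]), 't': array([-0.36911832, -0.35219827,  1.47481121])}
{'fx': 524.1787895989619, 'fy': 524.1787895989619, 'cx': 317.4606872917151, 'cy': 240.07199170735916, 'R': array([[ 0.02667308, -0.99963768,  0.00361245],
       [-0.99703719, -0.02686416, -0.07207744],
       [ 0.07214837, -0.00167922, -0.9973925 ]]), 't': array([-0.06400872,  0.60691025,  1.19264497])}
0.1 [0.26935552 0.61833176 0.23043746] [-6.40679105e-01 -3.07536327e+00  2.58947239e-03] [ 0.46945214 -0.20021497  0.17348183] 0.08554801169627609
```

View pics/scene0.png

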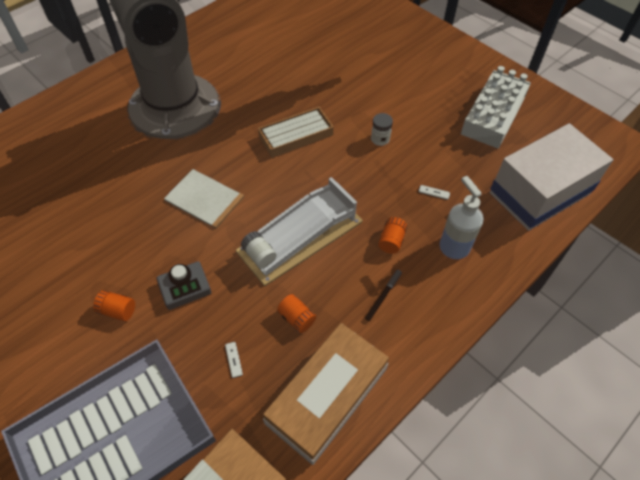

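View pics/top0.png

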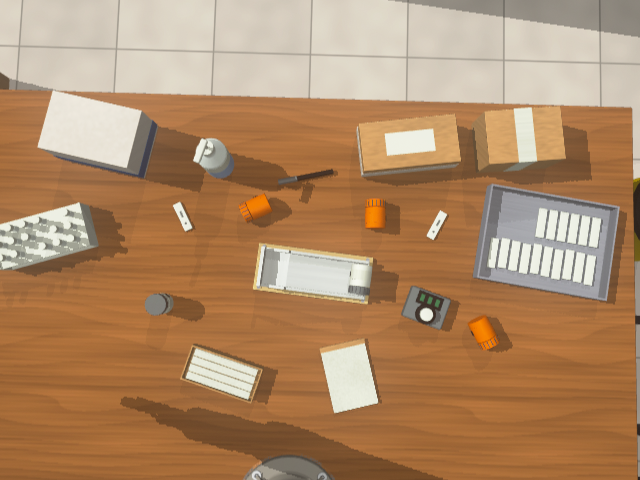

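The only white jar lying down is at top px (359,279), scene px (261,250), at the right-hand (−y) low end of the chute. The orange jars (256,208), (375,214) and (484,332) are the wrong colour, and the upright jar at (158,304) is the spare. The timer is at (426,307) with its button at (427,314). I'll confirm all this in an enlarged crop.

Run:
```python
import cv2
i=cv2.imread("pics/top0.png")[230:340,240:460]
cv2.imwrite("pics/crop.png",cv2.resize(i,None,fx=3.6,fy=3.6,interpolation=cv2.INTER_CUBIC))
i=cv2.imread("pics/scene0.png")[170:310,150:370]
cv2.imwrite("pics/crop2.png",cv2.resize(i,None,fx=3.6,fy=3.6,interpolation=cv2.INTER_CUBIC))
```

```text
(no output)
```

View pics/crop.png

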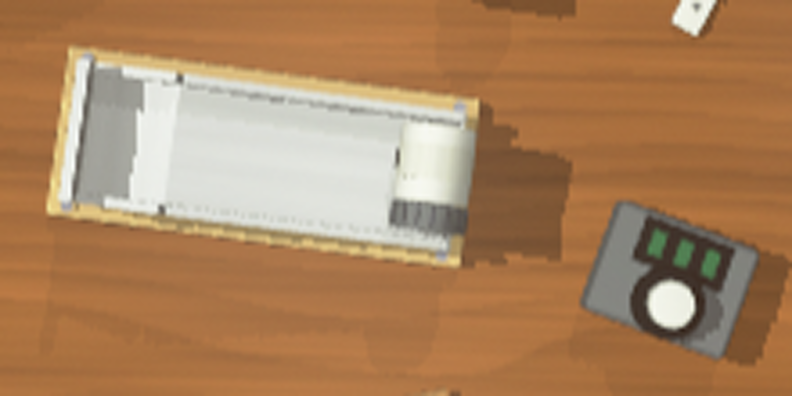

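View pics/crop2.png

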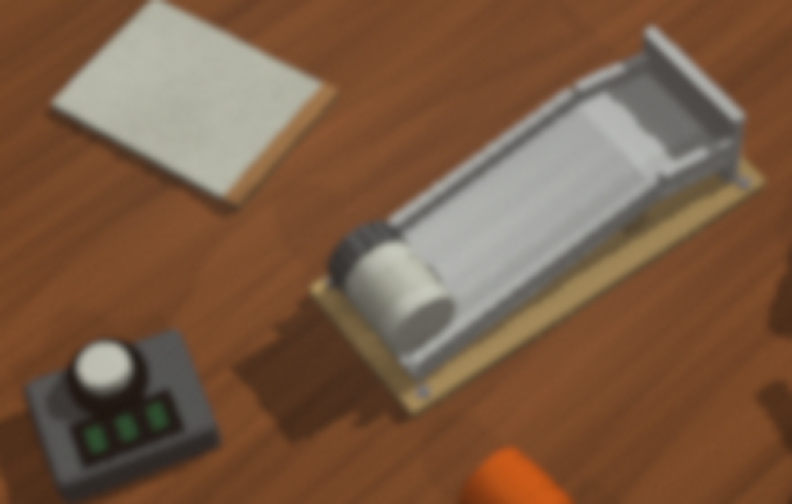

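The crops confirm the white jar with the grey cap at crop (432,178), next to the lip at the low end. The stop is at the left end, and the timer button is at crop (671,304). Base-plate corners are at (70,47), (478,100), (461,266), (48,213).

```bash
cat > h.py <<'E'
import numpy as np
from bench import *
def ray(n,u,v,z):
    c=camera_params(n);R=np.array(c["R"]);C=-R.T@c["t"]
    d=R.T@np.array([(u-c["cx"])/c["fx"],(v-c["cy"])/c["fy"],1]);return C+d*(z-C[2])/d[2]
E
python3 - <<'E'
from h import *
np.set_printoptions(precision=4,suppress=True)
P=[ray("top",240+u/3.6,230+v/3.6,.01) for u,v in((70,47),(478,100),(461,266),(48,213))]
print(np.array(P)); 
print("scene",ray("scene",150+312/3.6,170+288/3.6,.01),ray("scene",150+412/3.6,170+413/3.6,.01),ray("scene",150+765/3.6,170+180/3.6,.01))
lo=(P[1]+P[2])/2;hi=(P[0]+P[3])/2;a=hi-lo;L=np.hypot(*a[:2]);a/=L;w=P[1]-P[2];print("len",L,"dir",a,"yaw",np.degrees(np.arctan2(a[1],a[0])),"w",np.hypot(*w[:2]),"perp",np.degrees(np.arctan2(-w[0],w[1])))
f=lo+a*.015
jc=f+a*(.017*np.cos(.157)-.024*np.sin(.157))
print("floorlow",f,"crest",f+a*.1778,"seat",f+a*.2088,"jar0",jc, "jar img",ray("top",240+432/3.6,230+178/3.6,.05), ray("scene",150+393/3.6,170+285/3.6,.058))
print("crestimg",ray("top",240+171/3.6,230+144/3.6,.052))
print("button",ray("top",240+671/3.6,230+304/3.6,.05),ray("scene",150+105/3.6,170+365/3.6,.05))
o=get_obs();from scipy.spatial.transform import Rotation as Q
print(Q.from_rotvec(o["orientation"]).as_matrix())
E
```

```text
[[ 0.5986  0.0877  0.01  ]
 [ 0.5713 -0.178   0.01  ]
 [ 0.464  -0.1691  0.01  ]
 [ 0.4909  0.0982  0.01  ]]
scene [ 0.4696 -0.1687  0.01  ] [ 0.5761 -0.181   0.01  ] [0.6027 0.0866 0.01  ]
len 0.2678289972667189 dir [0.1013 0.9949 0.    ] yaw 84.18791417998428 w 0.10767295625578022 perp -94.75111989471904
floorlow [ 0.5192 -0.1586  0.01  ] crest [0.5372 0.0183 0.01  ] seat [0.5403 0.0491 0.01  ] jar0 [ 0.5205 -0.1456  0.01  ] jar img [ 0.5201 -0.1458  0.05  ] [ 0.5275 -0.1488  0.058 ]
crestimg [0.5369 0.0179 0.052 ]
button [ 0.4458 -0.2963  0.05  ] [ 0.4517 -0.2987  0.05  ]
[[-0.9168  0.3993 -0.0005]
 [ 0.3993  0.9168 -0.0016]
 [-0.0001 -0.0017 -1.    ]]
```

```bash
python3 -m jog '[{"x":0.6,"y":-0.8,"rz":-0.9,"jaw":-1},{"x":0.6,"y":-0.8,"rz":-0.9,"jaw":-1},{"x":0.6,"y":-0.8,"rz":-0.9,"jaw":-1},{"x":0.6,"y":-0.8,"rz":-0.9,"jaw":-1},{"x":0.6,"y":-0.8,"rz":-0.9,"jaw":-1},{"x":0.6,"y":-0.8,"rz":-0.9,"jaw":-1},{"x":0.5,"y":-0.8,"rz":-0.9,"jaw":-1},{"y":-1,"rz":-0.9,"jaw":-1}]' 20
python3 -m jog '[{"y":-1,"jaw":-1},{"y":-1,"jaw":-1},{"y":-1,"jaw":-1},{"y":-1,"jaw":-1},{"y":-1,"jaw":-1},{"y":-1,"jaw":-1},{"y":-1,"jaw":-1},{"jaw":-1}]'
```

```text
validation failed for argument at $[0]...
validation failed for argument at $[0]...
```

```bash
python3 -m jog '[{"rx":0,"ry":0,"rz":-0.9,"x":0.6,"y":-0.8,"z":0,"jaw":-1}]' 20
```

```text
clock: 0.22
tcp_pos: [0.301, 0.574, 0.2302]
orientation: [-0.871, -3.015, -0.001]
contact_force: [0.8, -0.3, 0.2]
grip_width: 0.0699
gripper_force: 0.0
```

All keys are required in each row.

```bash
python3 -m jog '[{"rx":0,"ry":0,"rz":-0.9,"x":0.6,"y":-0.8,"z":0,"jaw":-1},{"rx":0,"ry":0,"rz":-0.9,"x":0.6,"y":-0.8,"z":0,"jaw":-1},{"rx":0,"ry":0,"rz":-0.9,"x":0.6,"y":-0.8,"z":0,"jaw":-1},{"rx":0,"ry":0,"rz":-0.9,"x":0.6,"y":-0.8,"z":0,"jaw":-1},{"rx":0,"ry":0,"rz":-0.9,"x":0.6,"y":-0.8,"z":0,"jaw":-1},{"rx":0,"ry":0,"rz":-0.9,"x":0.5,"y":-0.8,"z":0,"jaw":-1},{"rx":0,"ry":0,"rz":-0.9,"x":0,"y":-1,"z":0,"jaw":-1},{"rx":0,"ry":0,"rz":0,"x":0,"y":0,"z":0,"jaw":-1}]' 20
python3 -m jog '[{"rx":0,"ry":0,"rz":0,"x":0,"y":-1,"z":0,"jaw":-1},{"rx":0,"ry":0,"rz":0,"x":0,"y":-1,"z":0,"jaw":-1},{"rx":0,"ry":0,"rz":0,"x":0,"y":-1,"z":0,"jaw":-1},{"rx":0,"ry":0,"rz":0,"x":0,"y":-1,"z":0,"jaw":-1},{"rx":0,"ry":0,"rz":0,"x":0,"y":-1,"z":0,"jaw":-1},{"rx":0,"ry":0,"rz":0,"x":0,"y":-1,"z":0,"jaw":-1},{"rx":0,"ry":0,"rz":0,"x":0,"y":-1,"z":0,"jaw":-1},{"rx":0,"ry":0,"rz":0,"x":0,"y":0,"z":0,"jaw":-1}]' 20
```

```text
clock: 1.23
tcp_pos: [0.5162, 0.2165, 0.2312]
orientation: [2.336, 2.099, -0.003]
contact_force: [0.1, 0.7, 0.6]
grip_width: -0.0003
gripper_force: 0.0
clock: 2.22
tcp_pos: [0.5145, -0.2023, 0.2315]
orientation: [2.333, 2.102, -0.003]
contact_force: [0.2, 1.3, 0.5]
grip_width: 0.0001
gripper_force: 0.0
```

```bash
python3 -m jog '[{"rx":0,"ry":0,"rz":0,"x":0.03,"y":-0.1,"z":-0.8,"jaw":-1},{"rx":0,"ry":0,"rz":0,"x":0,"y":0,"z":-0.8,"jaw":-1},{"rx":0,"ry":0,"rz":0,"x":0,"y":0,"z":-0.8,"jaw":-1},{"rx":0,"ry":0,"rz":0,"x":0,"y":0,"z":-0.5,"jaw":-1},{"rx":0,"ry":0,"rz":0,"x":0,"y":0,"z":-0.25,"jaw":-1},{"rx":0,"ry":0,"rz":0,"x":0,"y":0,"z":0,"jaw":-1}]' 20
python3 - <<'E'
from bench import *
import cv2
a=cv2.resize(grab_frame("scene")[180:320,180:370,::-1],None,fx=3.2,fy=3.2,interpolation=3)
cv2.imwrite("pics/p1.png",a)
E
```

```text
clock: 2.98
tcp_pos: [0.5173, -0.2021, 0.0418]
orientation: [-2.324, -2.112, 0.001]
contact_force: [0.5, -0.1, 0.5]
grip_width: -0.0001
gripper_force: 0.0
```

View pics/p1.png

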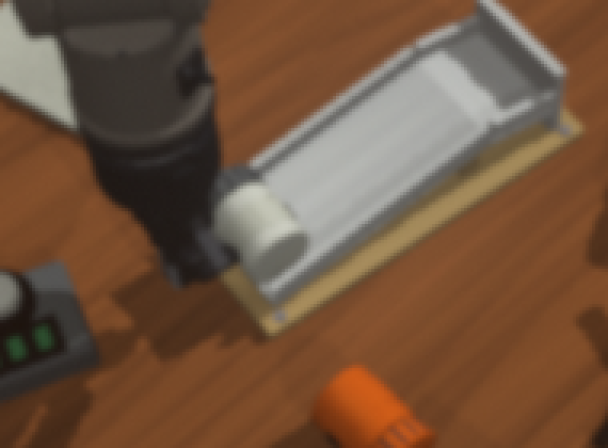

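The fingertips (crop ~(195,265)) stand just behind the jar's downhill side, clear of the lip. Next I push along the slope, slowly at first.

```bash
python3 -m jog '[{"rx":0,"ry":0,"rz":0,"x":0.01,"y":0.1,"z":0.01,"jaw":-1},{"rx":0,"ry":0,"rz":0,"x":0.01,"y":0.1,"z":0.01,"jaw":-1},{"rx":0,"ry":0,"rz":0,"x":0.01,"y":0.1,"z":0.01,"jaw":-1},{"rx":0,"ry":0,"rz":0,"x":0.01,"y":0.1,"z":0.01,"jaw":-1},{"rx":0,"ry":0,"rz":0,"x":0.01,"y":0.1,"z":0.016,"jaw":-1},{"rx":0,"ry":0,"rz":0,"x":0.01,"y":0.1,"z":0.016,"jaw":-1},{"rx":0,"ry":0,"rz":0,"x":0.01,"y":0.1,"z":0.016,"jaw":-1},{"rx":0,"ry":0,"rz":0,"x":0.01,"y":0.1,"z":0.016,"jaw":-1}]' 20
python3 - <<'E'
from bench import *
import cv2
a=cv2.resize(grab_frame("scene")[180:320,180:370,::-1],None,fx=3.2,fy=3.2,interpolation=3)
cv2.imwrite("pics/p2.png",a)
E
```

```text
clock: 4.03
tcp_pos: [0.5222, -0.1548, 0.0486]
orientation: [-2.326, -2.111, 0.0]
contact_force: [-0.1, -2.1, 0.6]
grip_width: -0.0001
gripper_force: 1.0
```

View pics/p2.png

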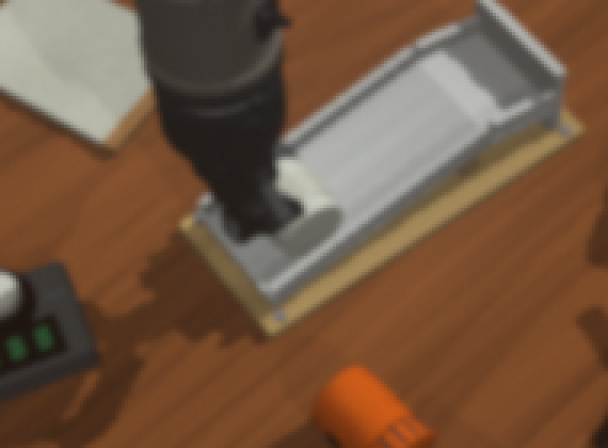

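The jar has left the lip and is rolling evenly ahead of the fingertips (jar at crop ~(310,205)). I'll keep going.

```bash
python3 -m jog '[{"rx":0,"ry":0,"rz":0,"x":0.015,"y":0.15,"z":0.022,"jaw":-1},{"rx":0,"ry":0,"rz":0,"x":0.015,"y":0.15,"z":0.022,"jaw":-1},{"rx":0,"ry":0,"rz":0,"x":0.015,"y":0.15,"z":0.022,"jaw":-1},{"rx":0,"ry":0,"rz":0,"x":0.015,"y":0.15,"z":0.022,"jaw":-1},{"rx":0,"ry":0,"rz":0,"x":0.015,"y":0.15,"z":0.022,"jaw":-1},{"rx":0,"ry":0,"rz":0,"x":0.015,"y":0.15,"z":0.022,"jaw":-1},{"rx":0,"ry":0,"rz":0,"x":0.015,"y":0.15,"z":0.022,"jaw":-1},{"rx":0,"ry":0,"rz":0,"x":0.015,"y":0.15,"z":0.022,"jaw":-1}]' 20
python3 - <<'E'
from bench import *
import cv2
a=cv2.resize(grab_frame("scene")[180:320,180:370,::-1],None,fx=3.2,fy=3.2,interpolation=3)
cv2.imwrite("pics/p3.png",a)
E
```

```text
clock: 5.08
tcp_pos: [0.5294, -0.0826, 0.0592]
orientation: [-2.326, -2.112, 0.0]
contact_force: [0.5, -2.8, 1.8]
grip_width: 0.0
gripper_force: 1.1
```

View pics/p3.png

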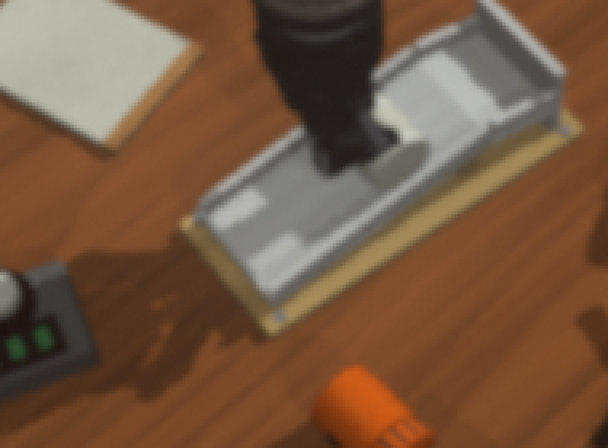

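The jar is mid-slope at crop ~(405,150), square in the channel. Next come the crest and a retreat.

```bash
python3 -m jog '[{"rx":0,"ry":0,"rz":0,"x":0.015,"y":0.15,"z":0.022,"jaw":-1},{"rx":0,"ry":0,"rz":0,"x":0.015,"y":0.15,"z":0.022,"jaw":-1},{"rx":0,"ry":0,"rz":0,"x":0.015,"y":0.15,"z":0.022,"jaw":-1},{"rx":0,"ry":0,"rz":0,"x":0.015,"y":0.15,"z":0.022,"jaw":-1},{"rx":0,"ry":0,"rz":0,"x":0.015,"y":0.15,"z":0.022,"jaw":-1},{"rx":0,"ry":0,"rz":0,"x":0.01,"y":0.1,"z":0.016,"jaw":-1},{"rx":0,"ry":0,"rz":0,"x":0.01,"y":0.1,"z":0.016,"jaw":-1},{"rx":0,"ry":0,"rz":0,"x":0.01,"y":0.1,"z":0.016,"jaw":-1}]' 20
python3 -m jog '[{"rx":0,"ry":0,"rz":0,"x":0.01,"y":0.1,"z":0.016,"jaw":-1},{"rx":0,"ry":0,"rz":0,"x":0.01,"y":0.1,"z":0.01,"jaw":-1},{"rx":0,"ry":0,"rz":0,"x":0,"y":0,"z":0,"jaw":-1},{"rx":0,"ry":0,"rz":0,"x":0,"y":0,"z":0,"jaw":-1},{"rx":0,"ry":0,"rz":0,"x":0,"y":0,"z":0,"jaw":-1},{"rx":0,"ry":0,"rz":0,"x":0,"y":0,"z":0,"jaw":-1}]' 20
python3 - <<'E'
from bench import *
import cv2
a=cv2.resize(grab_frame("scene")[150:290,200:390,::-1],None,fx=3.2,fy=3.2,interpolation=3)
cv2.imwrite("pics/p4.png",a)
E
```

```text
clock: 6.12
tcp_pos: [0.5356, -0.0199, 0.0686]
orientation: [-2.326, -2.111, 0.0]
contact_force: [0.2, -1.1, 0.8]
grip_width: 0.0004
gripper_force: 0.2
clock: 6.88
tcp_pos: [0.5368, -0.0084, 0.0701]
orientation: [-2.327, -2.111, 0.0]
contact_force: [-0.1, 0.1, -1.1]
grip_width: 0.0001
gripper_force: 0.0
```

View pics/p4.png

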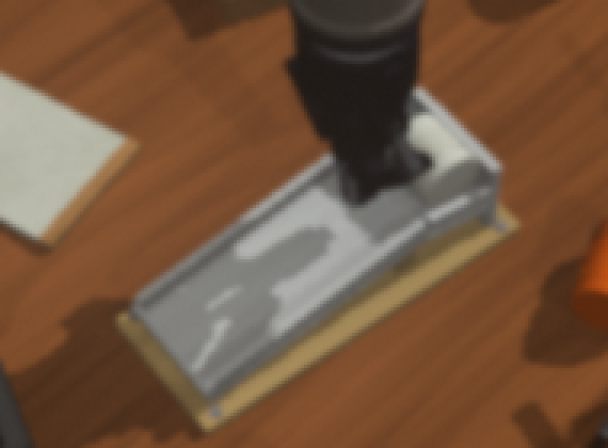

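The jar lies in the hollow against the stop (crop ~(445,155)), and the fingers feel no contact force. I'll back off, rise, move over the button, and then check the jar from above.

```bash
python3 -m jog '[{"rx":0,"ry":0,"rz":0,"x":-0.04,"y":-0.4,"z":0.05,"jaw":-1},{"rx":0,"ry":0,"rz":0,"x":0,"y":0,"z":0.9,"jaw":-1},{"rx":0,"ry":0,"rz":0,"x":-0.29,"y":-0.88,"z":0.1,"jaw":-1},{"rx":0,"ry":0,"rz":0,"x":-0.29,"y":-0.88,"z":0,"jaw":-1},{"rx":0,"ry":0,"rz":0,"x":-0.29,"y":-0.88,"z":0,"jaw":-1},{"rx":0,"ry":0,"rz":0,"x":-0.29,"y":-0.88,"z":0,"jaw":-1},{"rx":0,"ry":0,"rz":0,"x":-0.28,"y":-0.88,"z":0,"jaw":-1},{"rx":0,"ry":0,"rz":0,"x":0,"y":0,"z":0,"jaw":-1}]' 20
python3 - <<'E'
from bench import *
from h import ray
import cv2,numpy as np
f=grab_frame("top");g=grab_frame("scene")
a=cv2.resize(f[220:340,240:460,::-1],None,fx=3.6,fy=3.6,interpolation=3)
cv2.imwrite("pics/p5.png",a[:, :790])
cv2.imwrite("pics/s5.png",g[:,:,::-1])
E
```

```text
clock: 7.92
tcp_pos: [0.4454, -0.3014, 0.1337]
orientation: [2.334, 2.1, -0.003]
contact_force: [1.2, 0.7, 1.0]
grip_width: 0.0002
gripper_force: 0.0
```

View pics/p5.png

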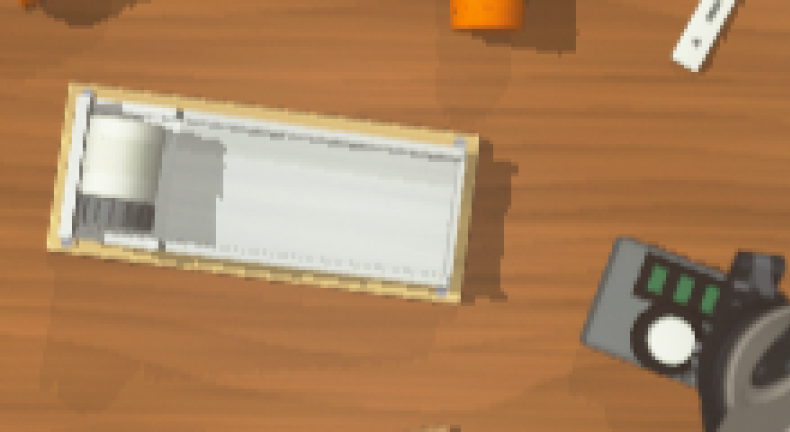

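The jar rests against the stop at crop (120,158), level in the hollow. Next I press the button.

```bash
python3 -m jog '[{"rx":0,"ry":0,"rz":0,"x":0.05,"y":0.06,"z":-0.6,"jaw":-1},{"rx":0,"ry":0,"rz":0,"x":0,"y":0,"z":-0.6,"jaw":-1},{"rx":0,"ry":0,"rz":0,"x":0,"y":0,"z":-0.1,"jaw":-1},{"rx":0,"ry":0,"rz":0,"x":0,"y":0,"z":0,"jaw":-1}]' 20
python3 -m jog '[{"rx":0,"ry":0,"rz":0,"x":0,"y":0,"z":-0.08,"jaw":-1},{"rx":0,"ry":0,"rz":0,"x":0,"y":0,"z":-0.05,"jaw":-1},{"rx":0,"ry":0,"rz":0,"x":0,"y":0,"z":0,"jaw":-1}]' 20
```

```text
clock: 8.52
tcp_pos: [0.4515, -0.2919, 0.0555]
orientation: [-2.325, -2.113, -0.0]
contact_force: [0.2, -0.3, 0.2]
grip_width: 0.0004
gripper_force: 0.0
clock: 8.9
tcp_pos: [0.4519, -0.2927, 0.0479]
orientation: [2.325, 2.111, 0.002]
contact_force: [1.9, 1.8, 1.5]
grip_width: 0.0005
gripper_force: 1.0
```

```bash
python3 -m jog '[{"rx":0,"ry":0,"rz":0,"x":0,"y":0,"z":-0.05,"jaw":-1},{"rx":0,"ry":0,"rz":0,"x":0,"y":0,"z":0,"jaw":-1}]' 20
python3 -m jog '[{"rx":0,"ry":0,"rz":0,"x":0,"y":0,"z":-0.03,"jaw":-1},{"rx":0,"ry":0,"rz":0,"x":0,"y":0,"z":0,"jaw":-1}]' 20
```

```text
clock: 9.15
tcp_pos: [0.4518, -0.2928, 0.0446]
orientation: [2.325, 2.111, 0.001]
contact_force: [2.7, 0.4, 4.3]
grip_width: -0.0001
gripper_force: 1.8
clock: 9.4
tcp_pos: [0.452, -0.2928, 0.0439]
orientation: [2.326, 2.111, 0.003]
contact_force: [0.2, 3.3, 16.8]
grip_width: 0.0002
gripper_force: 8.3
```

The force jumped from 4 N to 17 N at z = 0.044, so the button has bottomed out. I'll let it go.

```bash
python3 -m jog '[{"rx":0,"ry":0,"rz":0,"x":0,"y":0,"z":0.3,"jaw":-1},{"rx":0,"ry":0,"rz":0,"x":0,"y":0,"z":0.9,"jaw":-1},{"rx":0,"ry":0,"rz":0,"x":0,"y":-0.9,"z":0.3,"jaw":-1},{"rx":0,"ry":0,"rz":0,"x":0,"y":-0.9,"z":0,"jaw":-1},{"rx":0,"ry":0,"rz":0,"x":0,"y":0,"z":0,"jaw":-1},{"rx":0,"ry":0,"rz":0,"x":0,"y":0,"z":0,"jaw":-1}]' 20
python3 - <<'E'
from bench import *
import cv2
cv2.imwrite("pics/s6.png",grab_frame("scene")[:,:,::-1])
E
```

```text
clock: 10.15
tcp_pos: [0.45, -0.3999, 0.132]
orientation: [-2.326, -2.109, 0.001]
contact_force: [-0.1, 0.7, -0.5]
grip_width: 0.0
gripper_force: 0.0
```

View pics/s6.png

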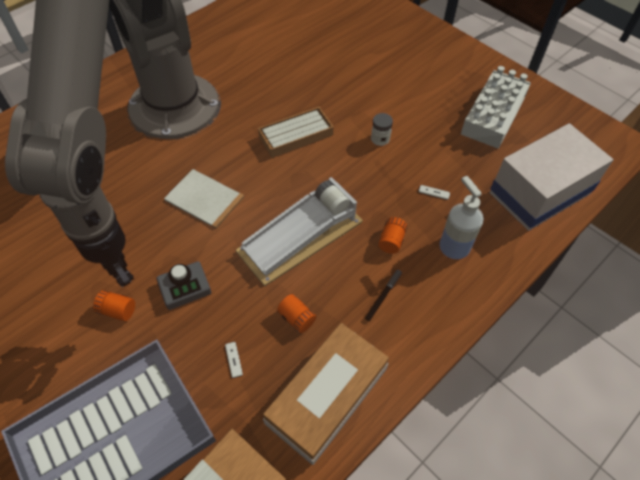

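The jar is in the hollow at (333,197), the button is up at (180,272), the bystanders have not moved and the arm is clear. Handing in.

```bash
python3 -c "
from bench import r
print(r.hand_in())"
```

```text
the job is handed in; nothing more can be done
None
```

I rolled the jar over the crest into the hollow against the stop, pressed the timer button to its end and released it, left the spare jar, cassettes and pen where they were, and handed the job in at about 10 s; no verdict came back.

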